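# Refit the burr of a spice grinder and test its switch

### The job

Take the burr by its grip out of the leaning stand and put it, upright, into the round well of the grinder; press lightly and turn it until its cross-shaped foot drops into the drive and its collar lies flush on the rim of the well. Then slide the lock tab fully aside and press the button it was covering all the way down, and let it spring back. Leave the burr seated and the tab aside, do not force the burr, and do not shift the jars, can, mug and lemon standing round the work.

Things in the scene. Friction and masses are not known exactly. Their poses are not given: they have to be found in the camera images.
- grinder: The spice grinder, fixed to the worktop: a plain grey block 120 (x) x 200 (y) x 80 mm high. Origin on the worktop surface, x from -60 to +60, y from -115 to +85 mm; z up. A round well opens in its top at y = +45 mm; the button and its tab are at y = -40 mm.
- well_rim (a point): Centre of the well's mouth, level with the grinder's flat top, 80 mm above the worktop; axes as the grinder. The bore is 52 mm wide, straight and upright.
- drive_face (a point): Centre of the metal drive's face, 32 mm below the rim. It has a cross-shaped socket: slots 13.5 mm wide, as long as the bore is wide, 12 mm deep; the burr fits every 90 degrees. The drive's angle differs each time and is NOT reported (the point's axes are the grinder's). It is stiff (slips only at about 0.35 N m), so it stays put while the burr turns lightly on it.
- burr: The burr, loose, about 180 g, 88 mm long along its z axis. Origin at the lower end of its foot, z towards the grip. 0 to 14 mm: cross-shaped foot, 30 mm across, arms 8 mm thick along x and y, square-edged; 14 to 26 mm: cone, 34 to 48 mm diameter; 26 to 44 mm: cylinder, 48 mm diameter; then a steel collar, 58 mm diameter, 4 mm thick; then the grip.
- burr_grip (a point): On the burr's axis, 72 mm above its origin, in the grip; axes as the burr. The grip is a black flat bar, 44 mm long (x), 14 mm thick (y: pinch it across this), reaching from 47 to 88 mm. At the start the burr sits in the stand, z leaning 30 degrees from vertical with the grip towards the stand's -x side, y level.
- burr_collar (a point): On the burr's axis at the underside of the collar, 44 mm above the burr's origin. Coincides with the well's rim centre when the burr is fully home; stands 12 mm above it while the foot rests on the drive's face without having dropped in.
- stand: The parts stand, fixed: a wooden foot 110 (x) x 90 (y) x 8 mm with a steel sleeve (bore 52, outside 60, length 46 mm) leaning 30 degrees from vertical towards the stand's -x side. Origin under the middle of the foot. The sleeve's upper mouth is centred at x = -5, y = 0, z = 67 mm; the burr's collar rests on it and the burr comes out along the sleeve's axis.
- tab (a joint): Position of the lock tab, m: 0 covering the button, 0.044 fully aside; slides along the grinder's -y direction; about 1.5 N of friction, stays where left.
- tab_fin (a point): Top centre of the tab's upright fin, 108 mm above the worktop; axes as the grinder. The fin is black, 10 mm thick (y), 32 mm long (x), 12 mm high, on a 4 mm plate 34 mm wide (y) whose underside is 10 mm above the grinder's top. An 18 mm high rail holds the plate on the +x side, from 38 mm beyond the fin's middle.
- button (a joint): Travel of the push button, m: 0 released, 0.005 fully pressed (straight down, about 5 N at the bottom), springs back.
- button_top (a point): Centre of the button's top, 88 mm above the worktop when released; the button is round, 26 mm across, stands 8 mm proud of the grinder's top, straight under the fin while the tab is closed. Axes as the grinder.
- spice_jar: Bystander: slim spice jar with dark cap, 41 mm diameter, 105 mm high, upright; origin at its foot.
- jam_jar: Bystander: squat jar with a green lid, 62 mm diameter, 86 mm high, upright; origin at its foot.
- can: Bystander: drinks can, 66 mm diameter, 115 mm high, upright; origin at its foot.
- mug: Bystander: tapering mug with handle, 90 x 122 x 107 mm, upright; origin at its foot.
- lemon: Bystander: lemon, 78 x 55 x 56 mm; origin under it.
- coffee_jar: Bystander: large lidded glass jar, 89 mm diameter, 137 mm high, upright; origin at its foot.

How it is judged:
By the outcome, as a careful person would: the job done as asked, in the order asked, and still so for the second after the job is handed in, with the robot touching nothing.
It also fails if it takes over 59 s, if anything falls off the work surface, if the arm or the gripper's body presses on something with over 40 N, if the wrist force passes 120 N, or if a joint passes its speed limit or range.

### The arm

A 6-joint arm with a two-finger parallel gripper is mounted at the origin on a cart in front of the work surface, level with it; the furniture and walls round the work are solid. World frame = base frame: x ahead of the robot, y to its left, z up, the work surface at z = 0. Lengths are in mm, angles in rad, forces in N, time in s.
With the tool pointing down it reaches from about 275 to 1000 mm from the base axis. Payload 8.4 kg.
Tool frame: the origin (TCP) lies at the very end of the fingers, on their centre line; the grasp point (between the pads) lies 19 mm behind it (r.pinch_z is the distance from the TCP to the grasp point, in mm); z points along the fingers, y is the line along which they close (so a half turn about z gives the same grasp; the last joint's range is limited). The gripper opens to 85 mm and grips with 20 to 120 N. Pads are 22 mm wide; open, the fingers measure 114 mm over their backs; the gripper's body (76 mm by 85 mm) begins 54 mm behind the grasp point. The pads swing forward as they close: fully open they stand 13 mm farther back than shut.
Start: joints at [-1.227, 0.353, 1.633, -0, 1.155, -0.002], TCP at [211.842, -588.006, 231.281] pointing down, gripper open.
Joint ranges: [-2.63, 2.63], [-0.92, 2.1], [0.06, 2.66], [-1.3, 4.44], [0, 2.69], [-3.02, 3.02]. Speed limits (rad/s): [2.22, 2.22, 2.79, 3.14, 3.14, 3.14].

### API

Orientations are given as [roll, pitch, yaw] about the fixed x, y, z axes, in that order (R = Rz(yaw) Ry(pitch) Rx(roll)).
In Python, from rig import r gives the robot as it stands.
- The arm moves only by the tool carry_out, never from a script. Its argument "series" is a list of rows, each a list of 7 numbers: the turn, a rotation vector about the tool's x, y, z as a fraction of full scale, then the shift along the tool's x, y, z as a fraction of full scale, then the gripper command: -1 is fully open, 1 is shut, values between are in proportion. A call has 1 to 8 rows; each row is the pose to reach, as a shift and turn from the pose commanded when the call began, along the tool's axes at that moment, turning the shorter way round; what a row does not reach only later rows make up. Full scale, the value 1, is 0.25 m for a shift and pi rad for a turn. A row lasts 1/8 s, in which the tool goes at most 62.5 mm and 10.7 degrees, less where a joint would pass 70% of its speed; a pose out of reach is approached as far as the arm can. A call with a number of a shift or a turn outside -1 to 1 is refused whole. A call with a gripper value outside its range is refused whole. The fingers move at their own pace and stop on an object; "force" is the grip in N (left out, the last holds). Time passes only in rows, so rows that repeat a pose let the fingers close. It gives the time, the measured TCP pose, the force, the opening and the grip force at its end, in the units of the state.
- r.sense(): the state, without advancing time (a new reading comes with each control period).
- r.grab_frame(name): name is "scene" or "top"; returns the picture (384x512x3 uint8, red, green, blue); there is no depth.
- r.get_calibration(name): a dict with "K" (3x3 intrinsics, pixels), "distortion" ([k1, k2, p1, p2, k3] as OpenCV has them; the pictures are not rectified), "pose" (4x4, takes a point from camera to world coordinates). Camera axes: x right, y up, looking along -z (the intrinsics and any distortion apply to the point x, -y, -z); pixel columns grow to the right and rows downward; lengths in mm; the calibration is good to about 2 mm. A picture is of the moment at which its call begins. get_calibration takes no time and is no camera call.
- r.sign_off(): hands the job in; it is judged then, once.
Trained networks look in the newest picture that a camera, given by its name, has taken for a name from the list of things; names that differ only in an ending like _2 or _b are one class to them, and where a whole thing is asked for, a point or a joint stands for the part that bears it (a point fixed in the world has none). Each returns a list of dicts, best first, with "score" (0 to 1); they miss things now and then, are a little off and sometimes report something else, mostly with a low value. They report only what shows in the picture. A call takes as long as a camera call.
- r.silhouettes(camera, label): "region" (384x512 bool, what is visible of it) and "position" ([row, column] in pixels, amid what is visible of it).
The state is a dict: "clock": time; "qpos": joint angles; "qvel": joint speeds; "joint_efforts": joint torques, N m; "eef_pos": TCP position; "tcp_rot": TCP orientation; "contact_force": force on the tool from outside, world axes, zero at the start; "wrist_torque": the same for the moment, N m; "opening": opening from 0.0 (shut) to 1.0 (fully open); "grasp_force": force on a finger pad.
Only numpy, scipy, OpenCV 4.12 (cv2) and the standard library are available. Lean on these libraries where they do the work, as an engineer would, in place of code of your own. Each camera call takes 0.05 s, during which the arm holds its last target. There are 200 camera calls.

## Working session

There is one attempt and no reset: what is moved stays moved. The work goes in short steps, Python scripts to look and compute and a tool call to move; the robot and the scene stay as the last step left them, time stands still between calls to the robot, and variables do not carry over. Pictures are saved under pics/ and viewed, at most 10 in all, crops included, and the job is handed in when it is done.

Besides the shell and the picture viewer there is one more tool, called after "Call:" by a JSON object that holds its "fn" and its "kwargs", one argument or row to a line. carry_out: Moves the arm, as the interface text tells. Its arguments: {"type":"object","properties":{"series":{"type":"array"},"force":{"type":"number"}},"required":["series"]}

```bash
mkdir -p pics; ls; python3 - <<'E'
from rig import r
import cv2,numpy as np
for n in("scene","top"):
    im=r.grab_frame(n); cv2.imwrite(f"pics/{n}0.png",im[:,:,::-1])
    c=r.get_calibration(n); print(n,np.round(c["K"],1).tolist(),np.round(c["distortion"],3),np.round(c["pose"],3).tolist())
    for l in["grinder","burr","burr_grip","stand","tab_fin","button_top","well_rim","spice_jar","jam_jar","can","mug","lemon","coffee_jar"]:
        try: print(l,[(round(d["score"],2),np.round(d["position"],1).tolist(),int(d["region"].sum())) for d in r.silhouettes(n,l)][:3])
        except Exception as e: print(l,e)
print(r.sense())
E
```

```text
pics
scene [[446.2, 0.0, 246.0], [0.0, 446.2, 191.5], [0.0, 0.0, 1.0]] [-0.162  0.     0.     0.     0.   ] [[-0.492, 0.504, -0.71, -744.637], [-0.87, -0.27, 0.411, 658.567], [0.015, 0.821, 0.571, 1101.273], [0.0, 0.0, 0.0, 1.0]]
grinder [(0.82, [188.5, 323.4], 288)]
burr [(0.56, [218.0, 190.9], 198), (0.47, [188.2, 318.5], 301)]
burr_grip [(0.6, [215.3, 192.9], 174)]
stand [(0.8, [225.5, 190.4], 384)]
tab_fin [(0.19, [188.2, 320.8], 280)]
button_top []
well_rim [(0.83, [189.2, 316.9], 286)]
spice_jar [(0.57, [209.3, 237.2], 261)]
jam_jar [(0.71, [202.7, 222.5], 338)]
can [(0.74, [189.7, 238.2], 372)]
mug [(0.71, [235.7, 107.8], 752)]
lemon [(0.73, [184.8, 335.3], 147)]
coffee_jar [(0.63, [166.6, 351.1], 577)]
top [[351.7, 0.0, 260.2], [0.0, 351.7, 193.8], [0.0, 0.0, 1.0]] [-0.013  0.     0.     0.     0.   ] [[0.257, 0.887, -0.384, -60.582], [-0.966, 0.237, -0.099, -196.056], [0.003, 0.396, 0.918, 1419.355], [0.0, 0.0, 0.0, 1.0]]
grinder [(0.7, [217.2, 321.6], 1227)]
burr [(0.7, [187.4, 207.5], 135)]
burr_grip [(0.43, [184.3, 209.6], 149)]
stand [(0.51, [190.2, 208.5], 202)]
tab_fin
[... 221 characters left out ...]
 592)]
{'clock': 1.4, 'qpos': array([-1.22740729e+00,  3.53008233e-01,  1.63339258e+00, -3.01257328e-06,
        1.15523529e+00, -2.37798350e-03]), 'qvel': array([-0.0005252 , -0.00042469, -0.002346  ,  0.00085655,  0.00082538,
        0.00050992]), 'joint_efforts': array([ 2.63126958e-04, -6.05160999e+01, -3.42436588e+01,  7.17968669e-05,
        1.08126835e-03, -5.75549848e-05]), 'eef_pos': array([ 211.83407395, -587.99996691,  231.2790027 ]), 'tcp_rot': array([-3.14154919e+00,  2.65278350e-06,  3.45768233e-01]), 'contact_force': array([-0.2366864 ,  0.17696921, -0.34030661]), 'wrist_torque': array([-0.03062546,  0.02182828,  0.02664685]), 'grasp_force': 0.0, 'opening': 0.9976883602900722}
```

```bash
python3 - <<'E'
import cv2
a=cv2.imread("pics/scene0.png")[130:280,80:400]; b=cv2.imread("pics/top0.png")[120:300,100:420]
cv2.imwrite("pics/s1.png",cv2.resize(a,None,fx=2.5,fy=2.5,interpolation=cv2.INTER_CUBIC))
cv2.imwrite("pics/t1.png",cv2.resize(b,None,fx=2.5,fy=2.5,interpolation=cv2.INTER_CUBIC))
E
```

```text
(no output)
```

View pics/s1.png

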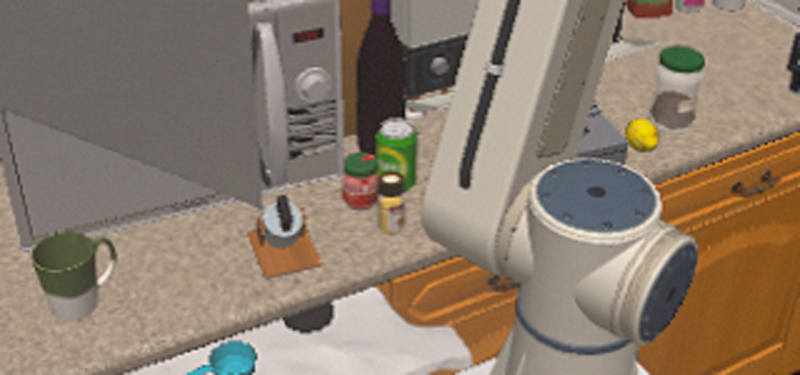

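View pics/t1.png

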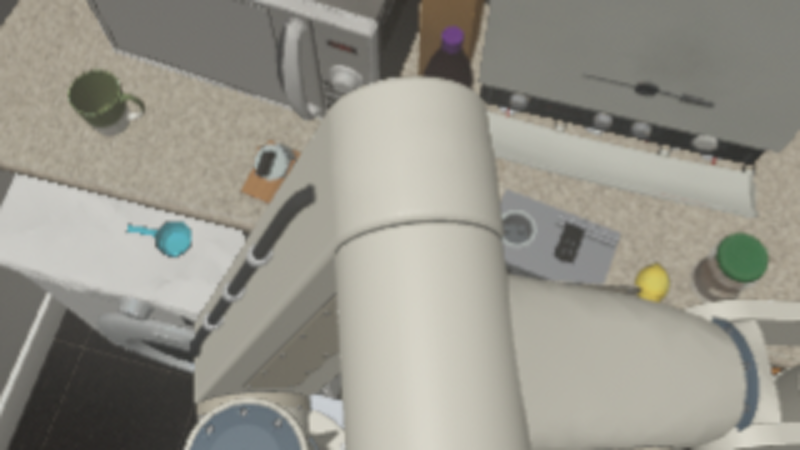

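```bash
cat > h.py <<'E'
import numpy as np,cv2
from rig import r
def cal(n):
    c=r.get_calibration(n);return np.array(c["K"]),np.array(c["distortion"]),np.array(c["pose"])
def world(n,uv,z):
    "pixels (col,row) -> world xy at height z"
    K,D,P=cal(n);p=cv2.undistortPoints(np.array(uv,float).reshape(-1,1,2),K,D)[:,0]
    d=np.c_[p[:,0],-p[:,1],-np.ones(len(p))]@P[:3,:3].T;o=P[:3,3]
    return o+d*((z-o[2])/d[:,2])[:,None]
def proj(n,X):
    K,D,P=cal(n);Xc=(np.atleast_2d(X)-P[:3,3])@P[:3,:3]*[1,-1,-1]
    return cv2.projectPoints(Xc,np.zeros(3),np.zeros(3),K,D)[0][:,0]
def crop(n,c,w,name,f):
    im=cv2.imread(name) if isinstance(name,str) else name[:,:,::-1]
    x,y=int(c[0]),int(c[1]);return cv2.resize(im[y-w*3//4:y+w*3//4,x-w:x+w],None,fx=f,fy=f,interpolation=cv2.INTER_CUBIC)
E
python3 - <<'E'
from h import *
T=lambda *p:[(a/2.5+100,b/2.5+120) for a,b in p]; S=lambda *p:[(a/2.5+80,b/2.5+130) for a,b in p]
print("collar",world("top",T((270,160)),70),world("scene",S((284,225)),70))
print("well",world("top",T((517,229)),80),"fin",world("top",T((570,240)),108))
print("grinder cr",world("top",T((620,235),(600,288),(508,190)),80))
print("mug,lemon,coffee",world("top",T((98,95),(652,285),(740,258)),100))
print("cap scene: spice, jam, can",world("scene",S((390,182)),105),world("scene",S((360,162)),86),world("scene",S((398,130)),115))
print("bottle",world("top",T((452,40)),250),"lemon scene",world("scene",S((642,135)),28), "microwave front base", world("scene",S((25,240),(290,180)),0))
a=crop("top",(208,184),30,"pics/top0.png",6.6);b=crop("scene",(193,223),30,"pics/scene0.png",6.6)
cv2.imwrite("pics/st.png",np.hstack([a,b]))
E
```

```text
collar [[489.77130454 174.94094503  70.        ]] [[467.63058398 177.95147127  70.        ]]
well [[ 471.79358592 -254.1052166    80.        ]] fin [[ 464.13750376 -337.86618937  108.        ]]
grinder cr [[ 504.75036627 -417.78123618   80.        ]
 [ 408.2318571  -401.58430256   80.        ]
 [ 535.38675202 -225.48573337   80.        ]]
mug,lemon,coffee [[ 518.10907843  489.54251205  100.        ]
 [ 426.94881018 -476.27207814  100.        ]
 [ 506.99932832 -604.69695517  100.        ]]
cap scene: spice, jam, can [[446.1324215   11.04046129 105.        ]] [[537.9494681   14.99973656  86.        ]] [[551.31163471 -60.36970126 115.        ]]
bottle [[685.9904115  -83.88889089 250.        ]] lemon scene [[ 451.21731834 -492.26063331   28.        ]] microwave front base [[706.97553846 522.93939351   0.        ]
 [655.5558435   87.29126419   0.        ]]
```

View pics/st.png

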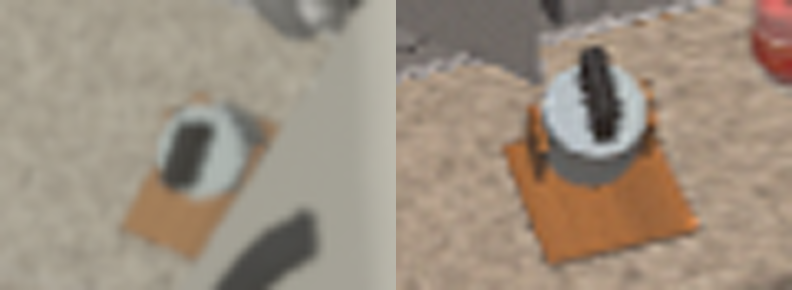

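```bash
python3 - <<'E'
from h import *
from scipy.optimize import least_squares
T=lambda *p:[(a/6.6+178,b/6.6+162) for a,b in p]; S=lambda *p:[((a-396)/6.6+163,b/6.6+201) for a,b in p]
w=world("scene",S((503,150),(550,263),(698,228)),8);print("foot scene",w.round(0).tolist(),np.linalg.norm(np.diff(w,axis=0),axis=1))
print("foot top",world("top",T((120,228),(195,260)),8).round(0).tolist())
import itertools
C=np.array([[-55,-45,8],[55,-45,8],[55,45,8],[-55,45,8.]])
mS=np.array(S((503,150),(550,263),(698,228),(595,110))); mT=np.array(T((120,228),(195,260),(203,150)))
cc=np.array([-7,0,70.5])
for k in range(4):
  i=[k,(k+1)%4,(k+2)%4]
  def f(p):
    R=cv2.Rodrigues(np.array([0,0,p[2]]))[0];t=np.r_[p[:2],0]
    q=lambda X:np.array(X)@R.T+t
    return np.r_[proj("scene",q(np.vstack([C[i],cc])))-mS, proj("top",q(np.vstack([C[i[:2]] if True else 0,cc])))[:3]-mT].ravel()
  for s in(-1,1):
   b=min((least_squares(f,[475,165,y]) for y in np.arange(-3,3.1,1)),key=lambda o:o.cost)
  print(k,b.cost,b.x,b.fun.round(1))
E
```

```text
foot scene [[546.0, 208.0, 8.0], [440.0, 224.0, 8.0], [428.0, 137.0, 8.0]] [107.03162426  87.24800131]
foot top [[444.0, 223.0, 8.0], [436.0, 168.0, 8.0]]
0 243.18181166257668 [476.75585324 172.16025235   3.37518294] [ -2.4   5.3   8.    2.5   4.4  -2.6  -0.3  -0.4   4.3 -15.4  -9.5   2.8
  -1.    0.6]Traceback (most recent call last):
  File "<stdin>", line 17, in <module>
  File "<stdin>", line 17, in <genexpr>
    return func(*args, **kwargs)
    result = trf(vector_fun.fun, vector_fun.jac, x0, f0, J0, lb, ub, ftol, xtol,
                 gtol, max_nfev, x_scale, loss_function, tr_solver,
                 tr_options.copy(), verbose, callback=callback_wrapped)
    return trf_no_bounds(
        fun, jac, x0, f0, J0, ftol, xtol, gtol, max_nfev, x_scale,
        loss_function, tr_solver, tr_options, verbose, callback=callback)
    J = jac(x)
    self._update_jac()
    ~~~~~~~~~~~~~~~~^^
    self.J = self.jac_wrapped(xp_copy(self.x), f0=self.f)
             ~~~~~~~~~~~~~~~~^^^^^^^^^^^^^^^^^^^^^^^^^^^^
    J, dct = approx_derivative(
             ~~~~~~~~~~~~~~~~~^
        self.fun,
   
[... 414 characters left out ...]
_eval - f0 for f_eval in f_evals]
                                    ^^^^^^^
    f = np.atleast_1d(self.fun(x, *self.args, **self.kwargs))
                      ~~~~~~~~^^^^^^^^^^^^^^^^^^^^^^^^^^^^^^
    return np.atleast_1d(self.fun(x))
                         ~~~~~~~~^^^
    return self.f(x, *self.args, **self.kwargs)
           ~~~~~~^^^^^^^^^^^^^^^^^^^^^^^^^^^^^^
  File "<stdin>", line 15, in f
  File "h.py", line 11, in proj
    K,D,P=cal(n);Xc=(np.atleast_2d(X)-P[:3,3])@P[:3,:3]*[1,-1,-1]
          ~~~^^^
  File "h.py", line 4, in cal
    c=r.get_calibration(n);return np.array(c["K"]),np.array(c["distortion"]),np.array(c["pose"])
ValueError: time passes only in moves, steps and waits
```

```bash
python3 - <<'E'
s=open('h.py').read().replace("def cal(n):\n    c=r.get_calibration(n)","import functools\n@functools.cache\ndef cal(n):\n    c=r.get_calibration(n)")
s+='''
from scipy.spatial.transform import Rotation as Ro
def rel(pos,rpy,s=None):
    "row numbers that reach a pose from the present one"
    s=s or r.sense();A=Ro.from_euler("xyz",s["tcp_rot"])
    t=(A.inv()*Ro.from_euler("xyz",rpy)).as_rotvec()/np.pi
    return np.r_[t,A.inv().apply(np.array(pos)-s["eef_pos"])/250].round(4).tolist()
'''
open('h.py','w').write(s)
E
python3 - <<'E'
from h import *
for p in([260,-300,330],[340,-30,330]): print(rel(p,[np.pi,-.5236,-.14]))
E
```

```text
[-0.0405, 0.1634, 0.151, 0.5717, -1.0185, -0.3948]
[-0.0405, 0.1634, 0.151, 1.2388, -1.9262, -0.3948]
```

Call:
{"fn": "carry_out", "kwargs": {
  "series": [
    [0,0,0,0.1,-0.15,-0.2,-1],
    [0,0,0,0.2,-0.35,-0.4,-1],
    [-0.01,0.04,0.04,0.3,-0.55,-0.4,-1],
    [-0.02,0.08,0.08,0.42,-0.76,-0.4,-1],
    [-0.03,0.12,0.11,0.55,-0.98,-0.4,-1],
    [-0.04,0.163,0.151,0.55,-0.98,-0.4,-1],
    [-0.04,0.163,0.151,0.55,-0.98,-0.4,-1]
  ]
}}

```text
clock: 2.28
eef_pos: [257.0, -309.8, 330.9]
tcp_rot: [-3.141, -0.522, -0.142]
contact_force: [0.4, -0.6, 0.2]
opening: 0.999
grasp_force: 0.0
```

```bash
python3 - <<'E'
from h import *
for p in([340,-30,330],): print(rel(p,[np.pi,-.5236,-.14]))
E
```

```text
[-0.0, 0.0005, -0.0006, 0.146, -1.1547, 0.0892]
```

Call:
{"fn": "carry_out", "kwargs": {
  "series": [
    [0,0,0,0.05,-0.25,0.03,-1],
    [0,0,0,0.1,-0.5,0.06,-1],
    [0,0,0,0.14,-0.75,0.09,-1],
    [0,0,0,0.14,-1,0.09,-1],
    [0,0,0,0.14,-1,0.09,-1]
  ]
}}

```text
clock: 2.9
eef_pos: [333.2, -81.0, 330.2]
tcp_rot: [3.139, -0.517, -0.137]
contact_force: [1.0, -0.5, -0.7]
opening: 1.002
grasp_force: 0.0
```

```bash
python3 - <<'E'
from h import *
for n in("scene","top"):
    im=r.grab_frame(n); cv2.imwrite(f"pics/{n}1.png",im[:,:,::-1])
print(r.sense()["qpos"].round(2))
a=cv2.imread("pics/top1.png")[155:275,180:400];b=cv2.imread("pics/scene1.png")
s=crop("scene",(193,223),40,"pics/scene1.png",5)[:300];g=crop("scene",(322,185),40,"pics/scene1.png",5)[:300]
cv2.imwrite("pics/c1.png",np.vstack([cv2.resize(a,(550,300),interpolation=cv2.INTER_CUBIC),cv2.resize(np.hstack([s,g]),(550,206))]))
E
```

```text
[-0.33 -0.56  2.31  0.13  0.88  1.31]
```

View pics/c1.png

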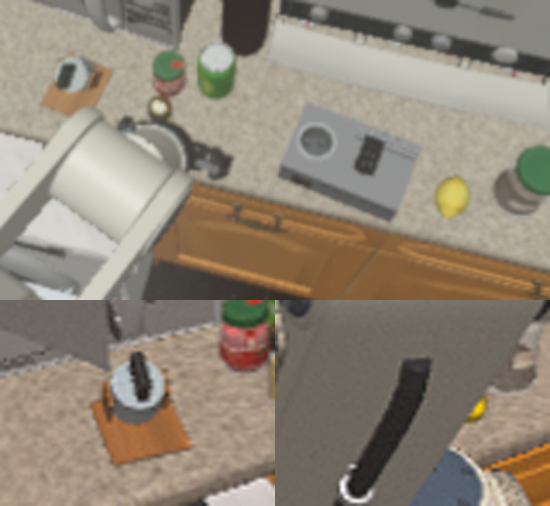

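```bash
python3 - <<'E'
from h import *
im=cv2.imread("pics/top1.png")
a=cv2.resize(im[170:210,190:230],(400,400),interpolation=cv2.INTER_CUBIC);b=cv2.resize(im[193:247,288:352],(640,540),interpolation=cv2.INTER_CUBIC)
# overlay model prediction of grinder / stand estimates
def ov(img,X,o,f,col):
    for u in proj("top",X): cv2.circle(img,tuple(int(v) for v in (u-o+.5)*f-.5),2,col,-1)
p=np.array([487,172.5]);y=-.14
R=lambda y:Ro.from_euler("z",y).as_matrix()
st=np.array([[-55,-45,8],[55,-45,8],[55,45,8],[-55,45,8],[-5,0,67],[-7,0,70.5],[-38,0,94],[-16,0,116]]+[[-7+29*np.cos(t)*.866,29*np.sin(t),70.5+14.5*np.cos(t)] for t in np.arange(0,6.2,.5)])
ov(a,st@R(y).T+np.r_[p,0],np.array([190,170]),10,(0,255,0))
out=np.zeros((540,800,3),np.uint8);out[:320,:320]=cv2.resize(a,(320,320));out[:405,320:]=cv2.resize(b,(480,405))
cv2.imwrite("pics/c2.png",out[:405])
E
```

```text
(no output)
```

View pics/c2.png

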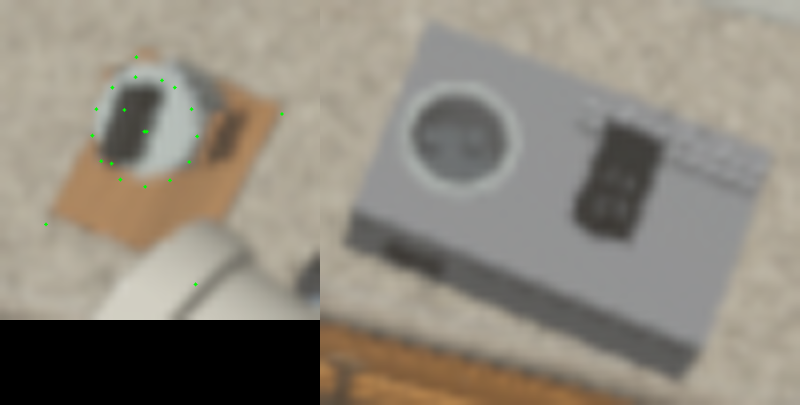

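```bash
cat >> h.py <<'E'
def fitpose(X,uv,x0,cam="top"):
    from scipy.optimize import least_squares
    X=np.array(X,float);uv=np.array(uv)
    f=lambda p:(proj(cam,X@Ro.from_euler("z",p[2]).as_matrix().T+[p[0],p[1],0])-uv).ravel()
    o=least_squares(f,x0);return o.x.round(3),o.fun.round(2).reshape(-1,2).tolist()
E
python3 - <<'E'
from h import *
q=lambda *P:[((a+.5)/8+190-.5,(b+.5)/8+170-.5) for a,b in P]
g=lambda *P:[((a-320+.5)/7.5+288-.5,(b+.5)/7.5+193-.5) for a,b in P]
print(fitpose([[-55,45,8],[55,-45,8],[55,45,8],[-7,0,70.5]],q((50,215),(285,105),(140,48),(150,120)),[487,172,-.14]))
P=g((430,22),(770,158),(695,350),(355,215),(462,138))
print(fitpose([[60,85,80],[60,-115,80],[-60,-115,80],[-60,85,80],[0,45,80]],P,[460,-310,.15]))
print(world("top",g((462,138)),80))
q1=lambda *P:[((a+.5)/6.6+163-.5,(b+.5)/6.6+201-.5) for a,b in P]
print(fitpose([[55,45,8],[-55,45,8],[-55,-45,8],[-7,0,70.5]],q1((503-396,150),(550-396,263),(698-396,228),(595-396,110)),[487,172,-.14],"scene"))
E
```

```text
(array([ 4.93177e+02,  1.72184e+02, -1.38000e-01]), [[0.07, -0.05], [0.12, -0.11], [-0.01, -0.07], [-0.19, 0.22]])
(array([ 4.65028e+02, -2.95050e+02, -1.52000e-01]), [[-0.21, -0.2], [0.53, -0.13], [1.09, 0.56], [-0.88, -0.77], [-0.55, 0.41]])
[[ 474.1676849 -252.3592244   80.       ]]
(array([ 4.90291e+02,  1.72620e+02, -1.49000e-01]), [[-0.37, -0.32], [-0.3, 0.12], [0.47, 0.13], [0.2, -0.0]])
```

```bash
python3 - <<'E'
from h import *
for p in([380,50,270],[427,181.6,171]): print(rel(p,[np.pi,-.5236,-.143]))
E
```

```text
[-0.0019, 0.0022, 0.0041, -0.0155, -0.5297, 0.2664]
[-0.0019, 0.0022, 0.0041, -0.1074, -1.0764, 0.6688]
```

Call:
{"fn": "carry_out", "kwargs": {
  "series": [
    [0,0,0,0,-0.22,0.08,-1],
    [0,0,0,-0.01,-0.44,0.18,-0.5],
    [-0.002,0.002,0.004,-0.03,-0.64,0.35,0],
    [-0.002,0.002,0.004,-0.06,-0.83,0.5,0],
    [-0.002,0.002,0.004,-0.107,-1,0.65,0],
    [-0.002,0.002,0.004,-0.107,-1,0.65,0],
    [-0.002,0.002,0.004,-0.107,-1,0.65,0]
  ]
}}

```text
clock: 3.88
eef_pos: [424.8, 160.3, 171.3]
tcp_rot: [3.137, -0.519, -0.148]
contact_force: [-0.3, -0.6, 1.1]
opening: 0.497
grasp_force: 0.0
```

```bash
python3 - <<'E'
from h import *
im=r.grab_frame("scene")
cv2.imwrite("pics/c3.png",crop("scene",(193,205),50,im,6))
for p in([427,181.6,171],[481.6,173.8,75.7]): print(rel(p,[np.pi,-.5236,-.143]))
E
```

```text
[0.0023, 0.0012, -0.0016, -0.0056, -0.0865, -0.0002]
[0.0023, 0.0012, -0.0016, -0.0035, -0.0899, 0.4402]
```

View pics/c3.png

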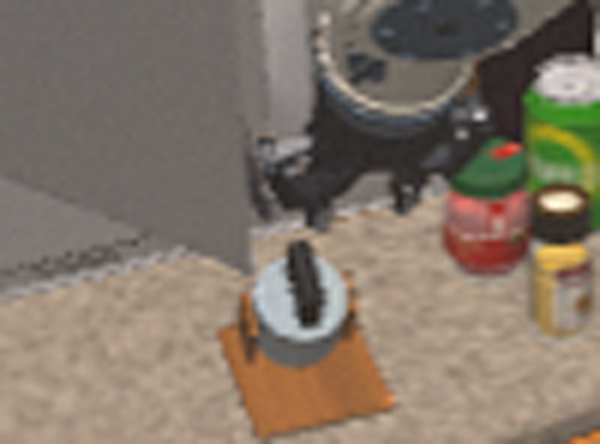

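Call:
{"fn": "carry_out", "kwargs": {
  "series": [
    [0.002,0.001,-0.002,-0.004,-0.088,0.05,0],
    [0.002,0.001,-0.002,-0.004,-0.09,0.2,0],
    [0.002,0.001,-0.002,-0.004,-0.09,0.33,0],
    [0.002,0.001,-0.002,-0.004,-0.09,0.41,0],
    [0.002,0.001,-0.002,-0.004,-0.09,0.44,0],
    [0.002,0.001,-0.002,-0.004,-0.09,0.44,0]
  ],
  "force": 45
}}

```text
clock: 4.68
eef_pos: [490.9, 165.4, 103.3]
tcp_rot: [-3.137, -0.476, -0.135]
contact_force: [0.3, -0.2, -0.5]
opening: 0.502
grasp_force: 0.0
```

Call:
{"fn": "carry_out", "kwargs": {
  "series": [
    [0,0,0,0,0,0,0.4],
    [0,0,0,0,0,0,0.6],
    [0,0,0,0,0,0,1],
    [0,0,0,0,0,0,1],
    [0,0,0,0,0,0,1],
    [0,0,0,0,0,0,1]
  ]
}}

```text
clock: 5.42
eef_pos: [490.6, 167.7, 104.1]
tcp_rot: [-3.133, -0.478, -0.134]
contact_force: [-0.8, 4.4, 4.6]
opening: 0.145
grasp_force: 43.3
```

```bash
python3 - <<'E'
from h import *
s=r.sense();print(s["qpos"].round(3),s["contact_force"].round(1),s["joint_efforts"].round(1))
im=r.grab_frame("scene")
cv2.imwrite("pics/c4.png",crop("scene",(193,205),45,im,6))
y=-.143;a=np.array([-.5*np.cos(y),-.5*np.sin(y),.866]);c=np.array([491.5-5*np.cos(y),172.4-5*np.sin(y),67])
R=Ro.from_euler("xyz",s["tcp_rot"]);d=s["eef_pos"]-c;print("along axis from collar",d@a, "off",d-a*(d@a)); g=s["eef_pos"]-19*R.apply([0,0,1])-c;print(g@a,g-a*(g@a))
E
```

```text
[ 0.503  0.252  2.267 -0.895  0.349  3.017] [-0.8  4.4  4.6] [ -2.5 -38.4 -19.1  -1.2   1.3  -0.2]
along axis from collar 29.72102552553325 off [18.80183824 -7.57838592 11.36983901]
48.698814971189485 [19.51860443 -7.92625073 11.80903961]
```

View pics/c4.png

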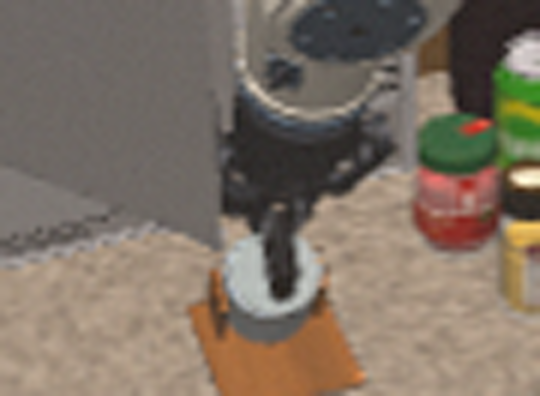

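Call:
{"fn": "carry_out", "kwargs": {
  "series": [
    [0,0,0,0,0,0,0],
    [0,0,0,0,0,0,0],
    [0,0,0,0,0,-0.1,0],
    [0,0,0,0,0,-0.3,0],
    [0,0,-0.05,0,0,-0.36,0],
    [0,0,-0.1,0,0,-0.36,0],
    [0,0,-0.15,0,0,-0.36,0]
  ]
}}

```text
clock: 6.35
eef_pos: [448.8, 171.0, 183.4]
tcp_rot: [2.914, -0.422, 0.392]
contact_force: [-0.0, -0.2, -0.9]
opening: 0.501
grasp_force: 0.0
```

Call:
{"fn": "carry_out", "kwargs": {
  "series": [
    [0,0,-0.05,0,0,0,0],
    [0,0,-0.1,0,0,0,0],
    [0,0,-0.16,0,0,0,0],
    [0,0,-0.22,0,0,0,0],
    [0,0,-0.28,0,0,0,0],
    [0,0,-0.34,0,0,0,0],
    [0,0,-0.39,0,0,0,0],
    [0,0,-0.44,0,0,0,0]
  ]
}}

```text
clock: 7.35
eef_pos: [448.8, 170.8, 182.9]
tcp_rot: [2.682, 0.126, 1.696]
contact_force: [0.6, 0.3, 0.4]
opening: 0.5
grasp_force: 0.0
```

```bash
python3 - <<'E'
from h import *
print(r.sense()["qpos"].round(2))
t=(Ro.from_euler("z",-.143)*Ro.from_euler("y",-.5236)*Ro.from_euler("x",np.pi)*Ro.from_euler("z",np.pi)).as_euler("xyz");print(t)
for p in([427,181.6,171],[481.6,173.8,75.7]): print(rel(p,t))
E
```

```text
[ 0.57  0.04  2.27 -0.6   0.54  0.89]
[-3.14159265  0.5236      2.99859265]
[-0.0074, -0.015, -0.4059, 0.0595, -0.0906, 0.0004]
[-0.0074, -0.015, -0.4059, 0.0497, -0.0708, 0.4403]
```

Call:
{"fn": "carry_out", "kwargs": {
  "series": [
    [0,0,-0.05,0.01,-0.02,0,0],
    [0,0,-0.1,0.02,-0.04,0,0],
    [-0.002,-0.004,-0.16,0.04,-0.06,0,0],
    [-0.004,-0.008,-0.22,0.06,-0.09,0,0],
    [-0.006,-0.012,-0.28,0.06,-0.09,0,0],
    [-0.007,-0.015,-0.34,0.06,-0.09,0,0],
    [-0.007,-0.015,-0.406,0.06,-0.09,0,0],
    [-0.007,-0.015,-0.406,0.06,-0.09,0,0]
  ]
}}

```text
clock: 8.35
eef_pos: [427.2, 181.9, 171.2]
tcp_rot: [3.14, 0.523, 2.993]
contact_force: [0.5, -0.8, -0.2]
opening: 0.497
grasp_force: 0.0
```

```bash
python3 - <<'E'
from h import *
print(r.sense()["qpos"].round(2))
t=[np.pi,.5236,2.9986]
for p in([427,181.6,171],[481.6,173.8,75.7]): print(rel(p,t))
im=r.grab_frame("scene")
cv2.imwrite("pics/scene3.png",im[:,:,::-1])
print([(d["score"],d["position"]) for d in r.silhouettes("scene","burr_grip")], proj("scene",[[470,175,95]]))
E
```

```text
[ 0.67  0.04  2.32 -0.79  0.54 -0.11]
[-0.0003, -0.0002, -0.0016, 0.001, -0.0014, 0.0004]
[-0.0003, -0.0002, -0.0016, 0.0003, -0.0007, 0.4409]
[(0.56, [229.1, 187.8]), (0.48, [214.0, 196.3])] [[193.70865319 214.08673171]]
```

Call:
{"fn": "carry_out", "kwargs": {
  "series": [
    [0,0,-0.001,0,0,0.12,0],
    [0,0,-0.001,0,0,0.26,0],
    [0,0,-0.001,0,0,0.36,0],
    [0,0,-0.001,0,0,0.42,0],
    [0,0,-0.001,0,0,0.44,0],
    [0,0,-0.001,0,0,0.44,0]
  ]
}}

```text
clock: 9.2
eef_pos: [481.9, 174.3, 76.1]
tcp_rot: [3.14, 0.523, 2.995]
contact_force: [0.3, 0.2, -0.2]
opening: 0.501
grasp_force: 0.0
```

Call:
{"fn": "carry_out", "kwargs": {
  "series": [
    [0,0,0,0,0,0,0.4],
    [0,0,0,0,0,0,0.6],
    [0,0,0,0,0,0,1],
    [0,0,0,0,0,0,1],
    [0,0,0,0,0,0,1],
    [0,0,0,0,0,0,1]
  ]
}}

```text
clock: 9.95
eef_pos: [482.0, 174.6, 76.8]
tcp_rot: [3.14, 0.524, 2.996]
contact_force: [-3.5, 0.7, 7.9]
opening: 0.161
grasp_force: 46.2
```

```bash
python3 - <<'E'
from h import *
s=r.sense();print(s["qpos"].round(2),s["contact_force"],s["wrist_torque"],s["eef_pos"],s["tcp_rot"])
cv2.imwrite("pics/c5.png",crop("scene",(193,205),45,r.grab_frame("scene"),6))
E
```

```text
[ 0.56  0.32  2.31 -1.3   0.34  0.35] [-3.51370854  0.69146521  7.863603  ] [-0.23679019  0.32965058 -0.12197929] [481.99482222 174.64612834  76.80435788] [3.14025031 0.52434938 2.99640134]
```

View pics/c5.png

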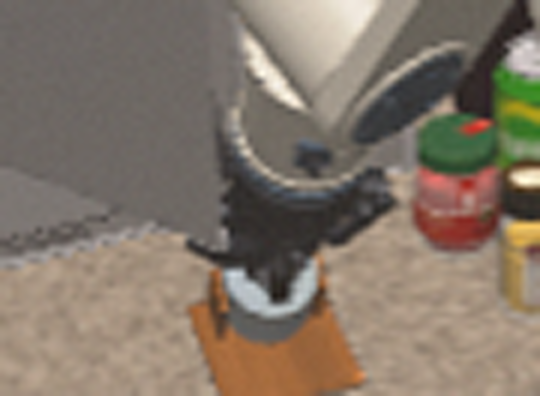

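Call:
{"fn": "carry_out", "kwargs": {
  "series": [
    [0,0,0,0,0,-0.04,1],
    [0,0,0,0,0,-0.12,1],
    [0,0,0,0,0,-0.2,1],
    [0,0,0,0,0,-0.28,1],
    [0,0,0,0,0,-0.36,1],
    [0,0,0,0,0,-0.4,1],
    [0,0,0,0,0,-0.4,1]
  ],
  "force": 60
}}

```text
clock: 10.88
eef_pos: [432.5, 181.9, 163.2]
tcp_rot: [3.14, 0.524, 2.996]
contact_force: [0.2, 0.1, -2.6]
opening: 0.153
grasp_force: 58.9
```

```bash
python3 - <<'E'
from h import *
s=r.sense();print(s["qpos"].round(2),s["contact_force"],s["eef_pos"],s["tcp_rot"])
im=r.grab_frame("scene");cv2.imwrite("pics/scene4.png",im[:,:,::-1])
print([(d["score"],d["position"],int(d["region"].sum())) for d in r.silhouettes("scene","burr")])
for p in([380,-20,260],[420,-200,260]): print(rel(p,[np.pi,0,2.9]))
E
```

```text
[ 0.66  0.07  2.32 -0.82  0.52 -0.09] [ 0.15231172  0.11339234 -2.60551073] [432.49548191 181.86036175 163.24927688] [3.13972706 0.5242923  2.99616971]
[(0.42, [209.1, 198.1], 110)]
[0.0082, 0.1664, 0.0301, -0.1161, -0.8276, -0.3841]
[0.0082, 0.1664, 0.0301, -0.3434, -1.517, -0.2533]
```

Call:
{"fn": "carry_out", "kwargs": {
  "series": [
    [0,0.02,0.005,-0.02,-0.05,-0.15,1],
    [0.002,0.05,0.01,-0.04,-0.2,-0.3,1],
    [0.004,0.08,0.015,-0.06,-0.35,-0.38,1],
    [0.006,0.11,0.02,-0.09,-0.5,-0.38,1],
    [0.008,0.14,0.025,-0.11,-0.65,-0.38,1],
    [0.008,0.166,0.03,-0.116,-0.83,-0.384,1],
    [0.008,0.166,0.03,-0.116,-0.83,-0.384,1],
    [0.008,0.166,0.03,-0.116,-0.83,-0.384,1]
  ]
}}

```text
clock: 11.98
eef_pos: [379.7, -20.8, 259.4]
tcp_rot: [3.141, 0.0, 2.899]
contact_force: [-1.1, -0.1, -2.4]
opening: 0.151
grasp_force: 59.6
```

```bash
python3 - <<'E'
from h import *
s=r.sense();print(s["qpos"].round(2))
for p in([440,-210,220],): print(rel(p,[np.pi,0,2.9]))
E
```

```text
[-0.06 -0.08  2.08  0.    1.14 -1.39]
[0.0001, 0.0001, -0.0005, -0.4164, -0.6766, 0.1578]
```

```bash
python3 - <<'E'
from h import *
from scipy.optimize import minimize
im=r.grab_frame("top");cv2.imwrite("pics/top2.png",im[:,:,::-1])
g=im.astype(np.float32).mean(2)
def ring(c,rad):
    t=np.linspace(0,2*np.pi,120,endpoint=False);X=np.c_[c[0]+rad*np.cos(t),c[1]+rad*np.sin(t),np.full(120,80)]
    u=proj("top",X).astype(np.float32);return cv2.remap(g,u[:,0].copy(),u[:,1].copy(),cv2.INTER_CUBIC).mean()
print("profile",[(k,round(ring((473.5,-252),k))) for k in range(16,42,2)])
for img in(im,cv2.imread("pics/top1.png")[:,:,::-1]):
    g=img.astype(np.float32).mean(2)
    f=lambda c:-(ring(c,28)*2-ring(c,22)-ring(c,36))
    o=minimize(f,[473,-252],method="Nelder-Mead",options=dict(xatol=.2,fatol=.05,initial_simplex=[[473,-252],[477,-252],[473,-248]]));print(o.x,o.fun)
# grinder outline by threshold of grey blob edges: line fits on top face
b=cv2.resize(im[193:247,288:352][:,:,::-1],(640,540),interpolation=cv2.INTER_CUBIC)
h=[470,-252,0]
y=-.152;R=Ro.from_euler("z",y).as_matrix()
for X in [[60,85,80],[60,-115,80],[-60,-115,80],[-60,85,80],[0,-40,108],[16,-40,108],[-16,-40,108]]:
    u=proj("top",R@np.array(X,float)+[o.x[0]+45*np.sin(y),o.x[1]-45*np.cos(y),0])[0];cv2.circle(b,tuple(int(v) for v in (u-[288,193]+.5)*10),3,(0,0,255),-1)
cv2.imwrite("pics/c6.png",b)
E
```

```text
profile [(16, 98), (18, 98), (20, 98), (22, 104), (24, 118), (26, 136), (28, 152), (30, 160), (32, 159), (34, 153), (36, 148), (38, 145), (40, 145)]
[ 473.98764801 -250.93119431] -55.403472900390625
[ 473.98764801 -250.93119431] -56.08863830566406
```

View pics/c6.png

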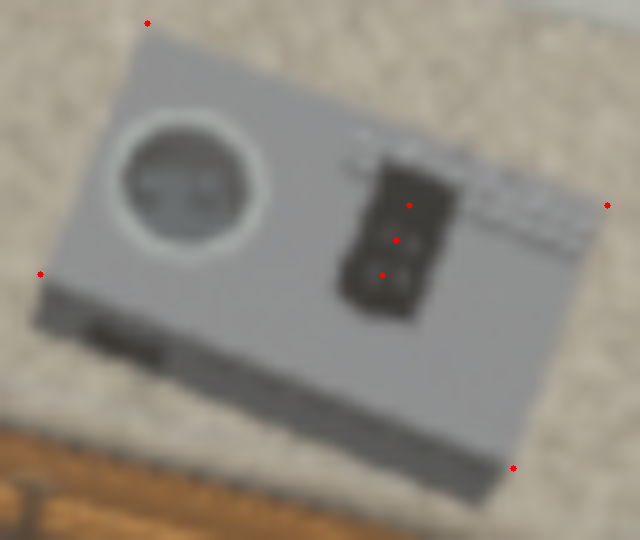

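```bash
python3 - <<'E'
from h import *
for p in([474,-251,200],[474,-251,160]): print(rel(p,[np.pi,0,2.9]))
E
```

```text
[0.0001, 0.0002, 0.0001, -0.5876, -0.8063, 0.2383]
[0.0001, 0.0002, 0.0001, -0.5875, -0.8064, 0.3983]
```

Call:
{"fn": "carry_out", "kwargs": {
  "series": [
    [0,0,0,-0.1,-0.14,0,1],
    [0,0,0,-0.22,-0.3,0,1],
    [0,0,0,-0.34,-0.46,0.05,1],
    [0,0,0,-0.46,-0.62,0.1,1],
    [0,0,0,-0.55,-0.75,0.2,1],
    [0,0,0,-0.588,-0.806,0.3,1],
    [0,0,0,-0.588,-0.806,0.38,1],
    [0,0,0,-0.588,-0.806,0.398,1]
  ]
}}

```text
clock: 13.02
eef_pos: [474.3, -249.4, 159.3]
tcp_rot: [3.14, -0.001, 2.902]
contact_force: [-0.8, 0.8, -2.1]
opening: 0.153
grasp_force: 59.8
```

```bash
python3 - <<'E'
from h import *
s=r.sense();print(s["qpos"].round(2),s["eef_pos"],s["tcp_rot"])
im=r.grab_frame("scene");im2=r.grab_frame("top");cv2.imwrite("pics/scene5.png",im[:,:,::-1]);cv2.imwrite("pics/top5.png",im2[:,:,::-1])
a=proj("scene",[[474,-251,110]])[0];b=proj("top",[[474,-251,110]])[0];print(a,b)
cv2.imwrite("pics/c7.png",np.hstack([crop("",a,40,im,5),crop("",b,40,im2,5)]))
for n in("scene","top"):print([(d["score"],d["position"],int(d["region"].sum())) for d in r.silhouettes(n,"burr")][:2])
E
```

```text
[-0.49  0.3   1.89  0.    0.95 -1.82] [ 474.25032623 -249.39158596  159.29714031] [ 3.14026855e+00 -1.34946531e-03  2.90243048e+00]
[289.5970077  180.06951902] [307.08823623 208.27770747]
[(0.43, [173.7, 294.2], 64)]
[]
```

View pics/c7.png

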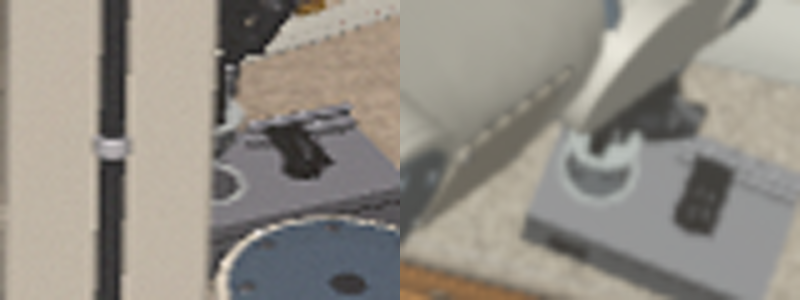

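Call:
{"fn": "carry_out", "kwargs": {
  "series": [
    [0,0,0,0,-0.005,0.04,1],
    [0,0,0,0,-0.005,0.09,1],
    [0,0,0,0,-0.005,0.13,1],
    [0,0,0,0,-0.005,0.15,1],
    [0,0,0,0,-0.005,0.16,1],
    [0,0,0,0,-0.005,0.17,1],
    [0,0,0,0,-0.005,0.17,1]
  ]
}}

```text
clock: 14.1
eef_pos: [474.4, -252.4, 118.3]
tcp_rot: [3.141, 0.001, 2.9]
contact_force: [0.7, 0.1, -3.1]
opening: 0.152
grasp_force: 59.8
```

Call:
{"fn": "carry_out", "kwargs": {
  "series": [
    [0,0,0,0,0.003,0.008,1],
    [0,0,0,0,0.003,0.016,1],
    [0,0,0,0,0.003,0.024,1],
    [0,0,0,0,0.003,0.032,1],
    [0,0,0,0,0.003,0.032,1]
  ]
}}

```text
clock: 14.72
eef_pos: [474.4, -251.6, 110.1]
tcp_rot: [3.141, 0.001, 2.9]
contact_force: [-0.1, 0.2, -2.2]
opening: 0.151
grasp_force: 59.8
```

Call:
{"fn": "carry_out", "kwargs": {
  "series": [
    [0,0,0,0,0,0.006,1],
    [0,0,0,0,0,0.012,1],
    [0,0,0,0,0,0.018,1],
    [0,0,0,0,0,0.024,1],
    [0,0,0,0,0,0.024,1]
  ]
}}

```text
clock: 15.35
eef_pos: [474.8, -251.9, 105.4]
tcp_rot: [3.141, 0.002, 2.9]
contact_force: [-2.9, 2.0, 11.4]
opening: 0.152
grasp_force: 62.0
```

Call:
{"fn": "carry_out", "kwargs": {
  "series": [
    [0,0,0,0.005,0.002,0,1],
    [0,0,0,0.009,0.004,0,1],
    [0,0,0,0.009,0.004,0,1]
  ]
}}

```text
clock: 15.72
eef_pos: [474.2, -251.3, 105.5]
tcp_rot: [-3.141, 0.005, 2.9]
contact_force: [0.9, -2.4, 6.1]
opening: 0.157
grasp_force: 60.9
```

Call:
{"fn": "carry_out", "kwargs": {
  "series": [
    [0,0,0,-0.003,-0.002,0.002,1],
    [0,0,0,-0.003,-0.002,0.004,1],
    [0,0,0,-0.003,-0.002,0.006,1],
    [0,0,0,-0.003,-0.002,0.006,1]
  ]
}}

```text
clock: 16.23
eef_pos: [474.7, -251.7, 105.2]
tcp_rot: [-3.142, 0.005, 2.9]
contact_force: [-3.4, 1.2, 22.6]
opening: 0.154
grasp_force: 63.9
```

```bash
python3 - <<'E'
from h import *
s=r.sense();print(s["qpos"].round(3),s["eef_pos"].round(2),s["tcp_rot"],s["contact_force"].round(2),s["wrist_torque"].round(3))
E
```

```text
[-4.910e-01  3.750e-01  1.930e+00  1.000e-03  8.320e-01 -1.821e+00] [ 474.69 -251.7   105.16] [-3.14150033  0.00460543  2.90023685] [-3.35  1.17 22.55] [0.312 0.762 0.023]
```

Call:
{"fn": "carry_out", "kwargs": {
  "series": [
    [0,0,0,0.002,0,-0.004,1],
    [0,0,0.028,0.002,0,-0.004,1],
    [0,0,0.056,0.002,0,-0.004,1],
    [0,0,0.084,0.002,0,-0.004,1],
    [0,0,0.111,0.002,0,-0.004,1],
    [0,0,0.111,0.002,0,-0.004,1]
  ]
}}

```text
clock: 16.98
eef_pos: [474.4, -251.5, 105.5]
tcp_rot: [3.14, 0.005, 2.55]
contact_force: [-0.8, 0.0, 12.8]
opening: 0.149
grasp_force: 62.2
```

Call:
{"fn": "carry_out", "kwargs": {
  "series": [
    [0,0,0.028,0,0,0,1],
    [0,0,0.056,0,0,0,1],
    [0,0,0.084,0,0,0,1],
    [0,0,0.111,0,0,0,1],
    [0,0,0.111,0,0,0,1]
  ]
}}

```text
clock: 17.6
eef_pos: [474.4, -251.5, 105.4]
tcp_rot: [3.138, 0.004, 2.202]
contact_force: [0.4, 0.2, 13.1]
opening: 0.154
grasp_force: 62.0
```

Call:
{"fn": "carry_out", "kwargs": {
  "series": [
    [0,0,0.028,0,0,0,1],
    [0,0,0.056,0,0,0,1],
    [0,0,0.084,0,0,0,1],
    [0,0,0.111,0,0,0,1],
    [0,0,0.111,0,0,0,1]
  ]
}}

```text
clock: 18.23
eef_pos: [473.5, -251.0, 104.0]
tcp_rot: [3.139, 0.001, 1.855]
contact_force: [2.9, -0.4, -0.1]
opening: 0.154
grasp_force: 60.1
```

Call:
{"fn": "carry_out", "kwargs": {
  "series": [
    [0,0,0.006,0,0,0.006,1],
    [0,0,0.006,0,0,0.012,1],
    [0,0,0.006,0,0,0.018,1],
    [0,0,0.006,0,0,0.024,1],
    [0,0,0.006,0,0,0.024,1]
  ]
}}

```text
clock: 18.85
eef_pos: [473.5, -251.0, 97.8]
tcp_rot: [3.139, 0.001, 1.836]
contact_force: [5.8, -1.3, -1.8]
opening: 0.156
grasp_force: 59.9
```

```bash
python3 - <<'E'
from h import *
s=r.sense();print(s["qpos"].round(3),s["eef_pos"].round(2),s["tcp_rot"],s["contact_force"].round(2),s["wrist_torque"].round(3))
E
```

```text
[-0.491  0.385  1.936  0.002  0.818 -0.757] [ 473.49 -250.98   97.81] [3.13883859e+00 7.86839191e-04 1.83571998e+00] [ 5.81 -1.31 -1.77] [-0.238 -1.088 -0.002]
```

Call:
{"fn": "carry_out", "kwargs": {
  "series": [
    [0,0,0,0,0.003,0.004,1],
    [0,0,0,0,0.003,0.009,1],
    [0,0,0,0,0.003,0.014,1],
    [0,0,0,0,0.003,0.018,1],
    [0,0,0,0,0.003,0.021,1],
    [0,0,0,0,0.003,0.021,1]
  ]
}}

```text
clock: 19.6
eef_pos: [473.8, -250.8, 93.6]
tcp_rot: [3.14, 0.001, 1.835]
contact_force: [1.2, -0.9, 13.1]
opening: 0.155
grasp_force: 62.0
```

Call:
{"fn": "carry_out", "kwargs": {
  "series": [
    [0,0,0,0,0.003,-0.004,0],
    [0,0,0,0,0.003,-0.004,0],
    [0,0,0,0,0.003,-0.004,0],
    [0,0,0,0,0.003,-0.1,0],
    [0,0,0,0,0.003,-0.25,0],
    [0,0,0,0,0.003,-0.27,0],
    [0,0,0,0,0.003,-0.27,0]
  ]
}}

```text
clock: 20.48
eef_pos: [473.9, -250.2, 159.8]
tcp_rot: [3.14, -0.0, 1.835]
contact_force: [0.5, -0.1, 0.5]
opening: 0.502
grasp_force: 0.0
```

```bash
python3 - <<'E'
from h import *
s=r.sense();print(s["qpos"].round(3))
for p in([461.3,-335.2,160],[461.3,-335.2,101]): print(rel(p,[np.pi,0,2.986]))
E
```

```text
[-4.890e-01  2.980e-01  1.892e+00  1.000e-03  9.510e-01 -7.550e-01]
[0.0004, 0.0002, -0.3663, -0.3149, -0.1373, -0.0011]
[0.0004, 0.0002, -0.3663, -0.315, -0.1377, 0.2349]
```

Call:
{"fn": "carry_out", "kwargs": {
  "series": [
    [0,0,-0.05,-0.05,-0.02,0,0],
    [0,0,-0.1,-0.12,-0.05,0,0],
    [0,0,-0.16,-0.2,-0.09,0,0],
    [0,0,-0.22,-0.28,-0.12,0,0],
    [0,0,-0.28,-0.315,-0.137,0,0],
    [0,0,-0.34,-0.315,-0.137,0,0],
    [0,0,-0.366,-0.315,-0.137,0,0],
    [0,0,-0.366,-0.315,-0.137,0.05,0]
  ]
}}

```text
clock: 21.48
eef_pos: [461.5, -335.2, 146.3]
tcp_rot: [3.141, 0.001, 2.984]
contact_force: [-0.5, -0.6, 0.2]
opening: 0.499
grasp_force: 0.0
```

Call:
{"fn": "carry_out", "kwargs": {
  "series": [
    [0,0,0,0,0,0.06,0],
    [0,0,0,0,0,0.12,0],
    [0,0,0,0,0,0.17,0],
    [0,0,0,0,0,0.185,0],
    [0,0,0,0,0,0.185,0]
  ],
  "force": 25
}}

```text
clock: 22.1
eef_pos: [461.7, -335.3, 101.0]
tcp_rot: [3.141, 0.001, 2.985]
contact_force: [0.8, -0.3, 0.1]
opening: 0.5
grasp_force: 0.0
```

Call:
{"fn": "carry_out", "kwargs": {
  "series": [
    [0,0,0,0,0,0,0.4],
    [0,0,0,0,0,0,0.6],
    [0,0,0,0,0,0,1],
    [0,0,0,0,0,0,1],
    [0,0,0,0,0,0,1]
  ]
}}

```text
clock: 22.72
eef_pos: [461.9, -337.2, 102.1]
tcp_rot: [-3.139, 0.003, 2.986]
contact_force: [-3.7, -9.1, 2.2]
opening: 0.099
grasp_force: 27.6
```

Call:
{"fn": "carry_out", "kwargs": {
  "series": [
    [0,0,0,0,-0.02,0,1],
    [0,0,0,0,-0.06,0,1],
    [0,0,0,0,-0.1,0,1],
    [0,0,0,0,-0.14,0,1],
    [0,0,0,0,-0.17,0,1],
    [0,0,0,0,-0.185,0,1],
    [0,0,0,0,-0.194,0,1],
    [0,0,0,0,-0.194,0,1]
  ]
}}

```text
clock: 23.72
eef_pos: [455.3, -381.4, 102.0]
tcp_rot: [3.138, 0.003, 2.984]
contact_force: [3.9, 12.0, 10.4]
opening: 0.105
grasp_force: 28.6
```

Call:
{"fn": "carry_out", "kwargs": {
  "series": [
    [0,0,0,0,0.008,-0.002,1],
    [0,0,0,0,0.008,-0.002,0.3],
    [0,0,0,0,0.008,-0.002,0],
    [0,0,0,0,0.008,-0.002,0],
    [0,0,0,0,0.008,-0.08,0],
    [0,0,0,0,0.008,-0.16,0.5],
    [0,0,0,0,0.008,-0.16,1],
    [0,0,0,0,0.008,-0.16,1]
  ]
}}

```text
clock: 24.72
eef_pos: [454.1, -381.0, 140.5]
tcp_rot: [3.141, 0.001, 2.985]
contact_force: [-0.2, 0.4, -0.7]
opening: 0.003
grasp_force: 0.0
```

```bash
python3 - <<'E'
from h import *
for p in([461.3,-337,140],[461.3,-337,92]): print(rel(p,[np.pi,0,2.986]))
E
```

```text
[0.0003, 0.0002, -0.0003, -0.0011, 0.1785, 0.0023]
[0.0003, 0.0002, -0.0003, -0.001, 0.1783, 0.1943]
```

Call:
{"fn": "carry_out", "kwargs": {
  "series": [
    [0,0,0,0,0.09,0,1],
    [0,0,0,0,0.178,0,1],
    [0,0,0,0,0.178,0.06,1],
    [0,0,0,0,0.178,0.13,1],
    [0,0,0,0,0.178,0.18,1],
    [0,0,0,0,0.178,0.194,1],
    [0,0,0,0,0.178,0.194,1]
  ]
}}

```text
clock: 25.6
eef_pos: [461.3, -337.5, 92.3]
tcp_rot: [3.141, 0.001, 2.985]
contact_force: [-1.0, 0.7, -0.7]
opening: -0.002
grasp_force: 0.0
```

Call:
{"fn": "carry_out", "kwargs": {
  "series": [
    [0,0,0,0,0,0.008,1],
    [0,0,0,0,0,0.016,1],
    [0,0,0,0,0,0.024,1],
    [0,0,0,0,0,0.032,1],
    [0,0,0,0,0,0.032,1]
  ]
}}

```text
clock: 26.22
eef_pos: [461.6, -337.4, 84.9]
tcp_rot: [3.141, 0.002, 2.985]
contact_force: [-0.9, -0.3, 3.7]
opening: -0.002
grasp_force: 1.8
```

Call:
{"fn": "carry_out", "kwargs": {
  "series": [
    [0,0,0,0,0,0.005,1],
    [0,0,0,0,0,0.01,1],
    [0,0,0,0,0,0.014,1],
    [0,0,0,0,0,0.014,1],
    [0,0,0,0,0,0.014,1]
  ]
}}

```text
clock: 26.85
eef_pos: [461.7, -337.5, 82.8]
tcp_rot: [3.141, 0.002, 2.985]
contact_force: [-3.8, 1.7, 20.7]
opening: 0.001
grasp_force: 10.3
```

Bottomed (20 N at z 82.8). Release and move away to check.

Call:
{"fn": "carry_out", "kwargs": {
  "series": [
    [0,0,0,0,0,-0.02,1],
    [0,0,0,0,0,-0.06,1],
    [0,0,0,0,0,-0.2,1],
    [0,0,0,0,0,-0.4,1],
    [0,0,0,0,0,-0.6,1],
    [0,0,0,0.2,0.2,-0.7,1],
    [0,0,0,0.4,0.4,-0.7,1],
    [0,0,0,0.5,0.6,-0.7,1]
  ]
}}

```text
clock: 27.85
eef_pos: [364.3, -180.1, 256.2]
tcp_rot: [3.141, 0.002, 2.984]
contact_force: [1.1, 0.9, 0.9]
opening: 0.005
grasp_force: 0.0
```

Call:
{"fn": "carry_out", "kwargs": {
  "series": [
    [0,0,0,0,0.25,0,1],
    [0,0,0,0,0.5,0,1],
    [0,0,0,0,0.7,0,1],
    [0,0,0,0,0.7,0,1]
  ]
}}

```text
clock: 28.35
eef_pos: [393.1, -5.7, 256.2]
tcp_rot: [3.14, 0.001, 2.99]
contact_force: [1.4, 0.3, 0.1]
opening: -0.002
grasp_force: 0.0
```

```bash
python3 - <<'E'
from h import *
im=r.grab_frame("top");cv2.imwrite("pics/top9.png",im[:,:,::-1])
print(r.sense()["eef_pos"])
for l in("burr","burr_grip","tab_fin","button_top"):
    print(l,[(round(d["score"],2),np.round(d["position"],1).tolist(),int(d["region"].sum())) for d in r.silhouettes("top",l)][:2])
print("expect collar top seated",proj("top",[[473.8,-250.8,84]]),"unseated",proj("top",[[473.8,-250.8,96]]),"fin aside",proj("top",[[455,-381,108]]),"button",proj("top",[[461.5,-337.3,88]]))
# bystander change vs earlier frames: large differences outside grinder
old=cv2.imread("pics/top2.png")[:,:,::-1]
g=lambda a:cv2.cvtColor(np.ascontiguousarray(a),cv2.COLOR_RGB2GRAY)
d=cv2.absdiff(g(im),g(old))>30
n,_,st,ce=cv2.connectedComponentsWithStats(d.astype(np.uint8))
print([(st[i].tolist()) for i in range(1,n) if st[i,4]>12])
# light pixels (collar) blob around the well
u=proj("top",[[473.8,-250.8,84]])[0].astype(int);p=g(im)[u[1]-12:u[1]+13,u[0]-12:u[0]+13]
print(p[::2,::2])
E
```

```text
[392.98778903  -7.28673401 256.13218542]
burr [(0.67, [209.6, 306.6], 159)]
burr_grip [(0.66, [208.6, 306.4], 145)]
tab_fin []
button_top []
expect collar top seated [[306.22678685 210.60907073]] unseated [[306.59357932 209.55801805]] fin aside [[338.36216691 220.77899587]] button [[326.84278172 218.2538222 ]]
[[183, 127, 78, 67, 1144], [229, 142, 36, 71, 562], [218, 160, 24, 14, 131], [181, 170, 8, 15, 45], [226, 175, 12, 10, 65], [241, 182, 9, 19, 68], [225, 191, 5, 9, 28], [253, 190, 4, 5, 15], [232, 196, 29, 23, 181], [134, 199, 31, 35, 189], [300, 206, 13, 12, 87], [324, 209, 10, 16, 83], [331, 213, 13, 16, 132], [206, 219, 21, 46, 139], [11, 221, 84, 23, 426], [206, 224, 14, 28, 33], [79, 241, 109, 39, 700], [115, 242, 4, 6, 14], [127, 246, 59, 17, 149], [0, 250, 179, 106, 2553], [182, 270, 18, 26, 114], [199, 270, 6, 8, 26]]
[[161 163 162 166 145 144 145 148 153 163 171 158 162]
 [166 167 163 158 144 144 144 144 144 145 153 155 161]
 [162 167 159 146 144 144 143 144 144 144 144 144 147]
 [152 162 167 145 152 168 169 166 151 144 143 144 143]
 [164 165 149 163 145 138 137 139 129 123 143 144 144]
 [167 161 149 171  81  69  67  65  65 104 145 143 144]
 [166 153 153 161  59  66  65  60  59 129 159 144 144]
 [167 146 148 168 112 113 112 112 113 168 164 144 144]
 [160 145 148 179 179 180 180 180 178 180 150 144 143]
 [147 144 145 154 169 180 182 181 176 164 144 143 143]
 [144 144 144 144 148 154 168 165 154 145 144 143 143]
 [142 144 144 144 144 144 145 144 144 144 144 144 143]
 [ 96 117 137 143 144 145 144 144 144 144 144 144 144]]
```

```bash
python3 -c "
from rig import r
print([(l,[d['position'].round(1) if hasattr(d['position'],'round') else d['position'] for d in r.silhouettes('scene',l)][:1]) for l in ('spice_jar','jam_jar','can')] if r.grab_frame('scene') is not None else 0)
print(r.sign_off())"
```

```text
[('spice_jar', [[211.3, 235.3]]), ('jam_jar', [[201.2, 224.3]]), ('can', [[191.1, 238.7]])]
the job is handed in; nothing more can be done
None
```

The burr is seated with its collar flush on the rim. The tab is fully aside and the button was pressed to the bottom and released. I handed the job in at about 28.7 s of the 59 s limit. The button's spring-back was not separately measured, and only the spice jar, jam jar and can were rechecked, all within about 3 px of where they started.

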